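Put the aluminium tin away in the lever-lid watch case

ROBOT

A 6-joint arm with a two-finger parallel gripper is mounted at the origin on the work surface. World frame = base frame: x ahead of the robot, y to its left, z up, the work surface at z = 0. Lengths are in m, angles in degrees, forces in N, time in s.
With the tool pointing down it reaches from about 0.275 to 0.75 m from the base axis. Payload 10.2 kg.
Tool frame: the origin (TCP) lies at the very end of the fingers, on their centre line; the grasp point (between the pads) lies 19 mm behind it; z points along the fingers, x is the direction in which the jaws open and shut, and the axes are right-handed (so a half turn about z gives the same grasp; the last joint's range is limited). The gripper opens to 85 mm and grips with 20 to 120 N. Pads are 22 mm wide; open, the fingers measure 114 mm over their backs; the gripper's body (76 mm by 85 mm) begins 54 mm behind the grasp point. The pads swing forward as they close: fully open they stand 13 mm farther back than shut.
Start: joints at [55.726, 17.928, 85.812, -0, 76.261, -12.8], TCP at [0.192, 0.489, 0.231] pointing down, gripper open.
Joint ranges: [-168.41, 168.41], [-55.51, 124.54], [10.69, 146.95], [-70.63, 250.63], [1, 178], [-165.06, 165.06]. Speed limits (degrees/s): [136.94, 136.94, 172.46, 180, 180, 180].

INTERFACE

Orientations are given as [roll, pitch, yaw] about the fixed x, y, z axes, in that order (R = Rz(yaw) Ry(pitch) Rx(roll)).
In Python, from cell import arm gives the robot as it stands.
- The arm moves only by the shell command python3 -m handwheel 'ROWS' [OPENING] [FORCE]. ROWS is JSON, a list of rows, each an object with "slide": the shift along the tool's x, y, z in mm, a list of three; "angular": the turn, a rotation vector about the tool's x, y, z in degrees, a list of three. A call has 1 to 20 rows; each row is the pose to reach, as a shift and turn from the pose measured when the call began, along the tool's axes at that moment; what a row does not reach only later rows make up. A row lasts 1/10 s, in which the tool goes at most 50 mm and 8.59 degrees, less where a joint would pass 70% of its speed; a pose out of reach is approached as far as the arm can. A call with a gripper value outside its range is refused whole. OPENING is the closure, from 0 (fully open) to 1 (shut), set as the call begins (- or left out, the last holds). The fingers move at their own pace and stop on an object; FORCE is the grip in N (left out, the last holds). Time passes only in rows, so rows that repeat a pose let the fingers close. It gives the time, the measured TCP pose, the force and the opening at its end, in the units of the state.
- arm.get_obs(): the state, without advancing time (a new reading comes with each control period).
- arm.read_camera(name): name is "scene" or "top" or "wrist"; returns the picture (400x640x3 uint8, red, green, blue); there is no depth.
- arm.calibration(name): a dict with "mtx" (3x3 intrinsics, pixels), "position" and "orientation" of the camera in the world. Camera axes: x right, y down, z forward; pixel columns grow to the right and rows downward; lengths in m; the calibration is good to about 2 mm. A picture is of the moment at which its call begins: read the wrist's pose just before it. calibration takes no time and is no camera call; for the wrist camera it gives the pose at the moment of the call.
- arm.hand_in(): hands the job in, once; it reports no verdict.
The state is a dict: "time_s": time; "q": joint angles; "dq": joint speeds; "joint_torque": joint torques, N m; "eef_pos": TCP position; "orientation": TCP orientation; "contact_force": force on the tool from outside, world axes, zero at the start; "torque": the same for the moment, N m; "width": finger opening in m.
Only numpy, scipy, OpenCV 4.12 (cv2) and the standard library are available. Lean on these libraries where they do the work, as an engineer would, in place of code of your own. Each camera call takes 0.05 s, during which the arm holds its last target.

TASK

Press the red-gripped lever of the cherry watch case down until its lid stands open, and slide the lever sideways so that it stays hooked under the brass catch by itself, without forcing it hard against the catch. Set the aluminium tin down upright inside the case, then unhook the lever and ease it all the way back up so that the lid closes without slamming. Move the lid only by its lever and leave the other things on the worktop where they are.

Things in the scene. Friction and masses are not known exactly. Their poses are not given: they have to be found in the camera images.
- case: Cherry wood watch case, fixed, 130 (x) x 150 (y) mm, rim 95 mm high, open inside 116 x 136 mm, inner floor 51 mm above the worktop. Origin: centre of its underside. Its -x side is the front, where the lever sticks out (roughly towards the robot); the lid is hinged along the far (+x) rim. Offsets in the other entries are in this frame.
- lid (a joint): Angle of the lid, rad: 0 shut, about 1.4 to 2.2 when the lever is down (it then stands roughly upright over the far rim, leaving the case free from above). Linked to the lever: lid angle = 6 x lever angle. Coming down faster than 5 rad/s is a slam (the lever's grip then rises faster than about 110 mm/s).
- lid_panel: The lid's panel, 130 x 150 x 8 mm; origin on its hinge, at (66, 0, 97) mm of the case; at lid angle 0 it runs to -x from there. Not to be touched.
- lever (a joint): Angle of the lever, rad: 0 fully up (lid shut), growing as pressed. It turns about an axis along the case's y at (-20, s, 35) mm, s being the carriage value. At 0 it slopes up towards the robot by 0.29 rad; at 0.29 it is level. A spring and the lid's weight push the grip up with about 5 to 7 N over the whole travel; let go, it flies up and the lid slams.
- carriage (a joint): Sideways position of the whole lever, m: 0 is the free channel in which it can move up and down, 0.017 (its end stop) is under the catch; grows to the case's +y. It stays where it is left (friction about 1.5 N).
- lever_bar: The lever: steel bar 8 mm wide and 10 mm high, ending in a flat grey plate 45 x 44 x 6 mm with an upright red grip on it. Origin on the lever's axis; its own -x runs out along the bar. The grip is centred 135 mm out.
- lever_grip (a point): Middle of the red upright grip, 28 mm above the bar's centre line (135 mm out), 14 mm below the grip's top. The grip is 14 mm wide along the case's y, 26 mm along x and stands 39 mm above the plate; it can be pinched from above across its 14 mm and turns between the finger pads as the lever swings.
- gate: Two fixed chrome posts, 56 mm tall, astride the bar 100 mm out from the lever's axis; origin at (-120, 0, 4) mm of the case. Between them a brass C-shaped hook piece: a bottom stop under the bar and, on the +y side only, a catch ledge over the notch (its edge 6.5 mm from the middle of the channel). Its height setting is not measured, see gate_foot.
- tin: Small loose aluminium tin with a ribbed chrome twist cap, upright: 44 mm across the cap, 42 mm across the body, 36 mm tall (cap is the top 12 mm), about 90 g. Origin: centre of its underside, z axis up. It belongs anywhere on the inner floor of the case, upright and free of the walls enough to let the fingers out.
- caddy: Grey plastic tool caddy with small screwdrivers, 90 x 120 mm, 115 mm tall with the tools. Leave alone.
- lamp: Chrome desk lamp, base 120 mm across, 195 mm tall. Leave alone.
- tweezers: Steel tweezers lying flat, 120 mm long. Leave alone.
- gate_foot (a point): Point at the gate's foot, same place as the gate. The hook piece is set up to 5 mm higher or lower at each start, so the stop must be felt: bar on stop at a lever angle of 0.265 to 0.365 rad (34 to 48 mm down at the grip), bar top then 2.5 mm below the ledge (3.4 mm at the grip). Beyond it force rises steeply: over 30 N on the hook piece is forcing it; resting under the ledge it is about 8 N.
Mind the look-alikes: they are no part of the job. Of the things that look like the tin, the middle-sized one is meant.

How it is judged (in metres and radians):
On the way, in this order (a step that is already met when the one before it is completed fails the run):
1. the lever rests under the catch by itself, untouched, with the lid standing open (value of joint carriage above 0.01 m and value of joint lid above 1.3 rad and contact force between the fingers and lever_bar below 0.3 N), for 0.4 s.
2. the tin stands upright and released in the case while the lid is still open (x of tin in the frame of case between -0.058 and 0.058 m and y of tin in the frame of case between -0.068 and 0.068 m and z of tin in the frame of case between 0.044 and 0.056 m and angle between tin's own z axis and vertical below 0.15 rad and contact force between the fingers and tin below 0.1 N and value of joint lid above 1.3 rad), for 0.2 s.
At the end, for the whole second after the job is handed in: The lid is shut (within 0.06 rad) and the lever fully up (within 0.012 rad), with the tin standing upright (within 0.15 rad) and still on the inner floor of the case (value of joint lid below 0.06 rad and value of joint lever below 0.012 rad and x of tin in the frame of case between -0.058 and 0.058 m and y of tin in the frame of case between -0.068 and 0.068 m and z of tin in the frame of case between 0.044 and 0.056 m and angle between tin's own z axis and vertical below 0.15 rad and linear speed of tin below 0.02 m/s); the robot touches nothing.
It fails at once if the lever is forced against the hook piece with more than 30 N (contact force between lever_bar and gate above 30 N).
It fails at once if the lid slams: it comes down faster than 5 rad/s on its way between 1.2 and 0.2 rad (value of joint lid between 0.2 and 1.2 rad and velocity of joint lid below -5 rad/s).
It fails at once if the robot pushes the lid itself with more than 3 N (contact force between any of the fingers, the arm and lid_panel above 3 N).
It fails at once if the tin is dropped into the case: faster than 0.5 m/s inside it (z of tin in the frame of case between 0.046 and 0.095 m and horizontal distance between tin and case below 0.07 m and linear speed of tin above 0.5 m/s).
It fails at once if the caddy, the lamp or the tweezers are moved by more than 20 mm (distance of any of caddy, lamp, tweezers from where it was at the start of the episode above 0.02 m).
It also fails if it takes over 72 s, if anything falls off the work surface, if the arm or the gripper's body presses on something with over 40 N, if the wrist force passes 120 N, or if a joint passes its speed limit or range.

## Working session

There is one attempt and no reset: what is moved stays moved. The work goes in short steps, Python scripts to look and compute and a shell command to move; the robot and the scene stay as the last step left them, time stands still between calls to the robot, and variables do not carry over. Pictures are saved under pics/ and viewed, and the job is handed in when it is done.

```bash
ls; mkdir -p pics
python3 - <<'E'
from cell import arm
import cv2
for n in ["scene","top","wrist"]:
    c=arm.calibration(n); print(n,c)
    im=arm.read_camera(n); cv2.imwrite(f"pics/{n}0.png",im[:,:,::-1])
print(arm.get_obs())
E
```

```text
pics
scene {'mtx': array([[396.68150157,   0.        , 320.35773992],
       [  0.        , 396.68150157, 203.28287599],
       [  0.        ,   0.        ,   1.        ]]), 'position': array([1.11545359, 0.19637694, 0.78926072]), 'orientation': array([-140.95826019,    0.32713606,  107.72482656])}
top {'mtx': array([[482.59943924,   0.        , 318.80319182],
       [  0.        , 482.59943924, 200.68294378],
       [  0.        ,   0.        ,   1.        ]]), 'position': array([0.39049104, 0.0032892 , 1.42307319]), 'orientation': array([-171.85874314,   -0.17990885,  -89.45523649])}
wrist {'mtx': array([[351.36942107,   0.        , 317.99193377],
       [  0.        , 351.36942107, 190.38059777],
       [  0.        ,   0.        ,   1.        ]]), 'position': array([0.12840886, 0.51252659, 0.37418312]), 'orientation': array([1.64448594e+02, 1.50522781e-01, 6.84421751e+01])}
{'time_s': 0.15, 'q': array([ 5.57256412e+01,  1.79517992e+01,  8.58410284e+01,  9.86319770e-04,
        7.62619896e+01, -1.28008985e+01]), 'dq': array([-0.04528517, -0.06861424, -0.26106928, -0.10087013,  0.01500486,
       -0.06806811]), 'joint_torque': array([ 1.60103322e-03, -4.12370360e+01, -2.59795046e+01, -1.59229639e-04,
        3.23291795e-03,  6.15715385e-05]), 'eef_pos': array([0.19209942, 0.48840029, 0.23088865]), 'orientation': array([-1.79986920e+02,  5.32426012e-02,  6.85263111e+01]), 'contact_force': array([0.34830852, 0.24090379, 0.16484293]), 'torque': array([0.00864789, 0.00575866, 0.0026365 ]), 'width': 0.08515693748261015}
```

View pics/scene0.png

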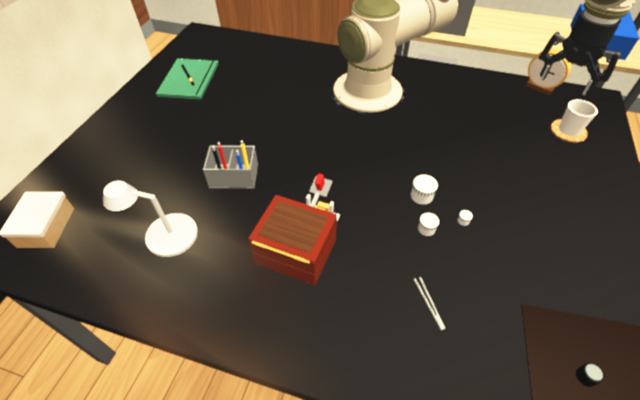

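View pics/top0.png

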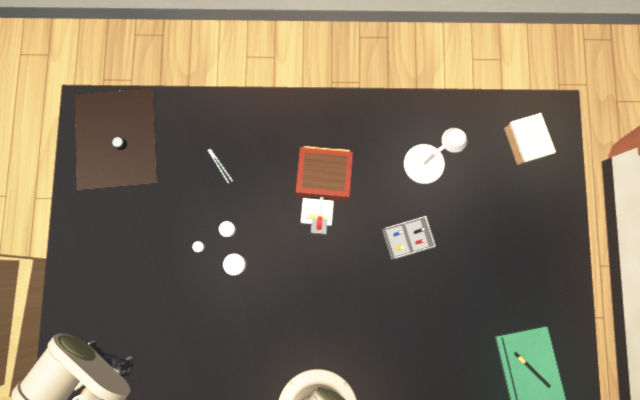

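View pics/wrist0.png

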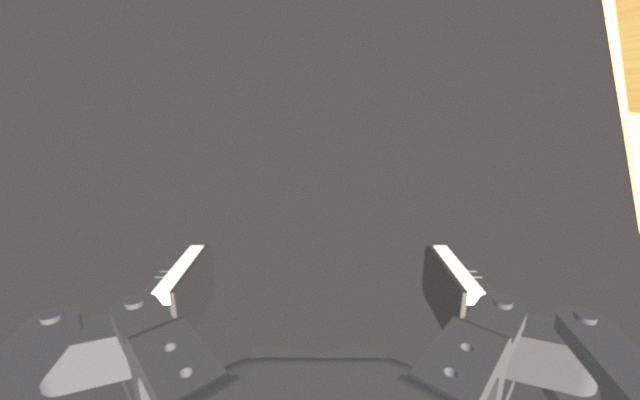

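The top view shows three tins: large at (234,264), middle at (227,229) and small at (198,246). The case is at (325,172), with the red grip at about (319,223). Next I'll enlarge these regions.

```bash
cat > h.py <<'E'
import numpy as np, cv2
from scipy.spatial.transform import Rotation as R
from cell import arm
def ray(c,u,v,z):
    Rm=R.from_euler('xyz',c['orientation'],degrees=True).as_matrix()
    d=Rm@np.linalg.solve(c['mtx'],[u,v,1.]); p=np.array(c['position'])
    return p+d*(z-p[2])/d[2]
def proj(c,P):
    Rm=R.from_euler('xyz',c['orientation'],degrees=True).as_matrix()
    q=(np.atleast_2d(P)-c['position'])@Rm@np.array(c['mtx']).T
    return q[:,:2]/q[:,2:]
def crop(src,u0,v0,w,h,s,out):
    im=cv2.imread(src); c=cv2.resize(im[v0:v0+h,u0:u0+w],None,fx=s,fy=s,interpolation=cv2.INTER_CUBIC); cv2.imwrite(out,c)
E
python3 - <<'E'
from h import *
crop('pics/top0.png',285,135,80,110,5,'pics/c1.png')
crop('pics/top0.png',180,210,80,70,8,'pics/c2.png')
crop('pics/scene0.png',240,160,110,130,4,'pics/c3.png')
E
```

```text
(no output)
```

View pics/c1.png

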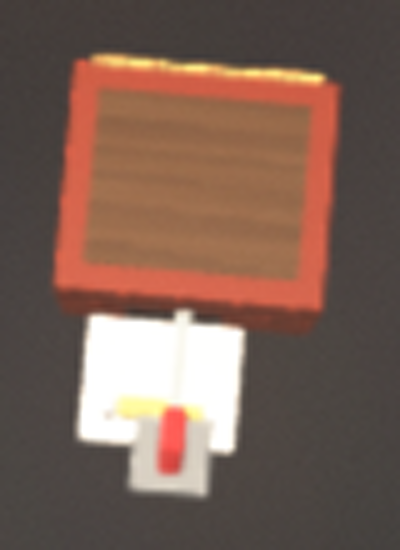

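View pics/c2.png

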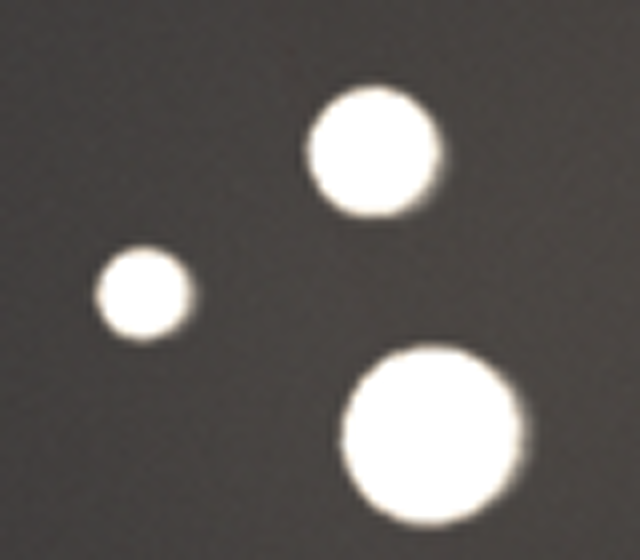

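View pics/c3.png

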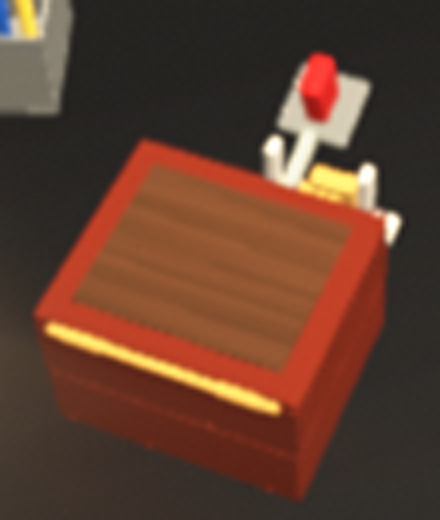

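c1: lid top corners at crop (77,60), (338,85), (325,310) and (57,292); the red grip top spans (174,410) to (168,472). c2: the middle tin's cap is centred at (373,151). Now I'll compute positions.

Run:
```python
from h import *
c=arm.calibration('top')
def u(p): return (285+(p[0]-2)/5,135+(p[1]-2)/5)
P=[(77,60),(338,85),(325,308),(57,290)]
W=np.array([ray(c,*u(p),0.103) for p in P])[:,:2]; print(W)
src=np.array([[66,75],[66,-75],[-64,-75],[-64,75]])/1000
# rigid fit
a=src-src.mean(0); b=W-W.mean(0)
th=np.arctan2((a[:,0]*b[:,1]-a[:,1]*b[:,0]).sum(),(a*b).sum()); 
Rm=np.array([[np.cos(th),-np.sin(th)],[np.sin(th),np.cos(th)]])
t=W.mean(0)-Rm@src.mean(0); print('case',t,np.degrees(th)); print((src@Rm.T+t-W)*1000)
# scene camera fit too
cs=arm.calibration('scene'); im=None
def us(p): return (240+(p[0]-1.5)/4,160+(p[1]-1.5)/4)
Ps=[(40,317),(295,412),(387,232),(147,140)]  # +x+? 
Ws=np.array([ray(cs,*us(p),0.103) for p in Ps])[:,:2]; print('scene',Ws)
for r in [(174,410),(168,472),(170,440)]: print('grip@.13',ray(c,*u(r),0.13))
n=0.29
g=t+Rm@np.array([-0.02-0.135*np.cos(n)+0.028*np.sin(n),0]); 
print('grip pred',g,'z',0.035+0.135*np.sin(n)+0.028*np.cos(n), 'top',0.035+0.135*np.sin(n)+0.042*np.cos(n))
for (x,y) in [(373,151),(432,435),(143,294)]: print('tin',ray(c,180+(x-3.5)/8,210+(y-3.5)/8,0.036))
s=np.array([0.0,0.0])
```

```text
[[ 0.73223814  0.0551929 ]
 [ 0.71935389 -0.09139926]
 [ 0.5927476  -0.08416547]
 [ 0.60135012  0.06430366]]
case [ 0.6604248  -0.01394841] -3.9355610565123476
[[-0.82139254  1.15195557]
 [ 1.76768724 -1.90216724]
 [-1.31947433 -0.21346856]
 [ 0.37317963  0.96368022]]
scene [[ 0.72137065 -0.08806993]
 [ 0.7352537   0.05618048]
 [ 0.61416153  0.06842009]
 [ 0.59235829 -0.07972122]]
grip@.13 [ 0.53220496 -0.00103168  0.13      ]
grip@.13 [0.49871036 0.00187686 0.13      ]
grip@.13 [0.51596149 0.0009682  0.13      ]
grip pred [ 0.51940187 -0.00424649] z 0.10043437890350833 top 0.1138497931606861
tin [0.50561168 0.26659097 0.036     ]
tin [0.40453279 0.24188232 0.036     ]
tin [0.45355837 0.34695334 0.036     ]
```

```bash
cat >> h.py <<'E'
def go(x,y,z,yaw):
    o=arm.get_obs(); R0=R.from_euler('xyz',o['orientation'],degrees=True)
    R1=R.from_euler('xyz',[180,0,yaw],degrees=True)
    s=R0.inv().apply(np.array([x,y,z])-o['eef_pos'])*1000
    a=(R0.inv()*R1).as_rotvec(degrees=True)
    print('slide',s.round(1),'ang',a.round(1),'dist',np.linalg.norm(s).round(),'F',o['contact_force'].round(1),'t',o['time_s'],'w',round(o['width'],4))
E
python3 -c "
from h import *
go(0.47,0,0.27,86)"
```

```text
slide [-352.8  437.4  -38.9] ang [ -0.    0.1 -17.5] dist 563.0 F [0.3 0.2 0.2] t 0.15 w 0.0852
```

```bash
python3 -m handwheel '[{"slide":[-353,437,-39],"angular":[0,0,-17.5]},{"slide":[-353,437,-39],"angular":[0,0,-17.5]},{"slide":[-353,437,-39],"angular":[0,0,-17.5]},{"slide":[-353,437,-39],"angular":[0,0,-17.5]},{"slide":[-353,437,-39],"angular":[0,0,-17.5]},{"slide":[-353,437,-39],"angular":[0,0,-17.5]},{"slide":[-353,437,-39],"angular":[0,0,-17.5]},{"slide":[-353,437,-39],"angular":[0,0,-17.5]},{"slide":[-353,437,-39],"angular":[0,0,-17.5]},{"slide":[-353,437,-39],"angular":[0,0,-17.5]},{"slide":[-353,437,-39],"angular":[0,0,-17.5]},{"slide":[-353,437,-39],"angular":[0,0,-17.5]},{"slide":[-353,437,-39],"angular":[0,0,-17.5]},{"slide":[-353,437,-39],"angular":[0,0,-17.5]},{"slide":[-353,437,-39],"angular":[0,0,-17.5]}]' 0
python3 - <<'E'
from h import *
c=arm.calibration('wrist'); im=arm.read_camera('wrist'); cv2.imwrite('pics/w1.png',im[:,:,::-1])
import pickle; pickle.dump(c,open('w1.pkl','wb')); print(c['position'],c['orientation'])
E
```

```text
time_s: 1.65
eef_pos: [0.4691, 0.0009, 0.2701]
orientation: [-180.0, 0.0, 86.1]
contact_force: [0.1, -0.0, 0.0]
width: 0.0851
[0.4008877  0.00483044 0.41348515] [1.64507513e+02 1.27486906e-01 8.60072539e+01]
```

View pics/w1.png

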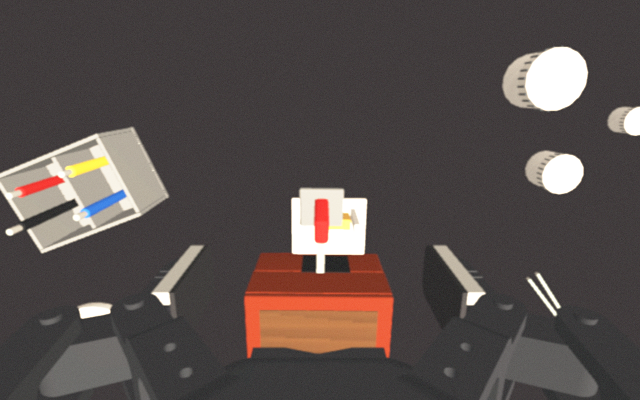

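The wrist view shows the red grip at (322,220), the case front at about (320,255), the tins on the right and the caddy on the left. I'll enlarge it and overlay the predicted geometry.

Run:
```python
from h import *
import pickle
c=pickle.load(open('w1.pkl','rb'))
def pts(t,th):
    th=np.radians(th);Rm=np.array([[np.cos(th),-np.sin(th),0],[np.sin(th),np.cos(th),0],[0,0,1]])
    f=lambda L:np.array(L)@Rm.T+[t[0],t[1],0]
    n=.29
    def lev(o,y,h): return [-.02-o*np.cos(n)+h*np.sin(n),y,.035+o*np.sin(n)+h*np.cos(n)]
    L=[[-.065,.075,.095],[-.065,-.075,.095]]+[lev(.135+a,b,.042) for a in(.013,-.013) for b in(.007,-.007)]+[lev(.135,0,.042)]
    return f(L)
im=cv2.imread('pics/w1.png'); s=6;u0,v0=240,180
cr=cv2.resize(im[v0:v0+100,u0:u0+130],None,fx=s,fy=s,interpolation=cv2.INTER_CUBIC)
cv2.imwrite('pics/w1a.png',cr)
for p in proj(c,pts((.6604,-.0139),-3.94)):
    print(p.round(1)); q=((p-[u0,v0])*s+s/2).astype(int); cv2.circle(cr,tuple(map(int,q)),3,(0,255,0),-1)
cv2.imwrite('pics/w1b.png',cr)
```

```text
[391.5 291.2]
[244.7 291.2]
[325.7 220.9]
[310.1 220.9]
[325.4 243.2]
[310.4 243.2]
[317.9 232.3]
```

View pics/w1b.png

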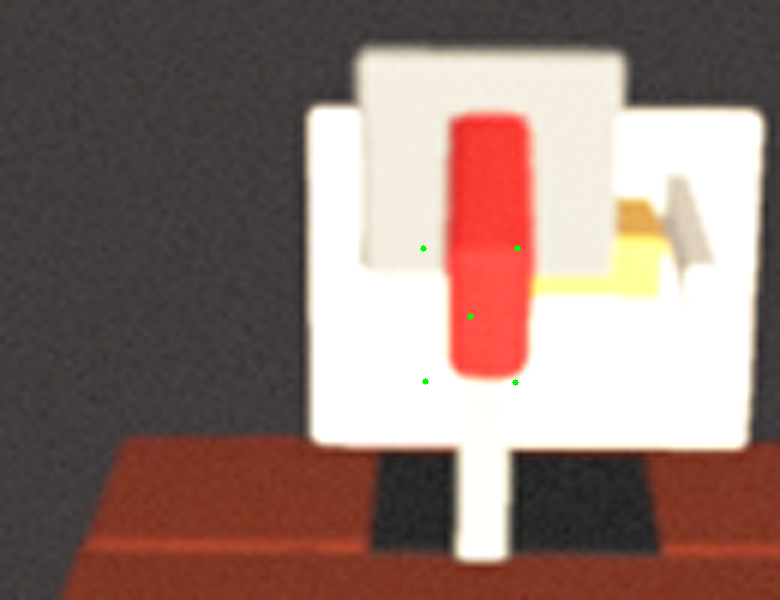

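Run:
```python
from h import *
import pickle
c=pickle.load(open('w1.pkl','rb'))
g=ray(c,320.9,232,.1138); b=ray(c,320.1,270.5,.049); print(g,b, np.degrees(np.arctan2(*(b-g)[1::-1])))
crop('pics/w1.png',240,240,160,110,5,'pics/w1c.png')
crop('pics/w1.png',490,30,150,170,4,'pics/w1d.png')
```

```text
[ 0.52331698 -0.00171588  0.1138    ] [ 0.59708311 -0.00724872  0.049     ] -4.289448842366872
```

View pics/w1c.png

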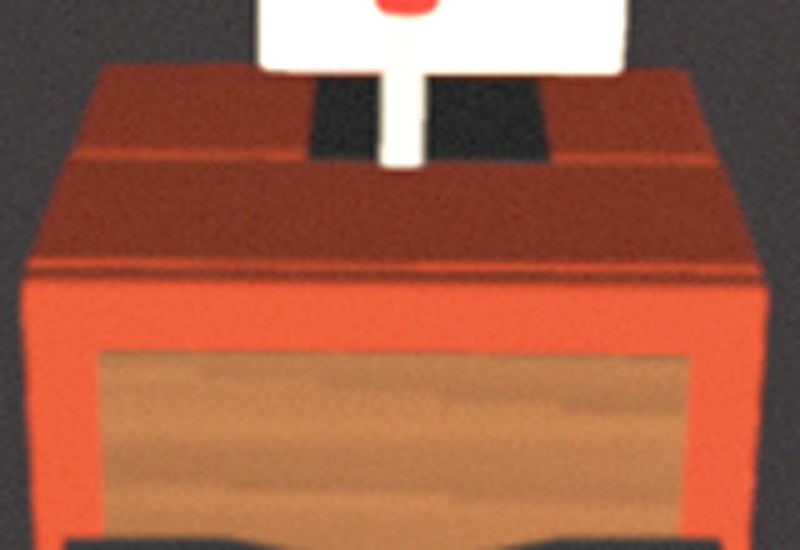

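View pics/w1d.png

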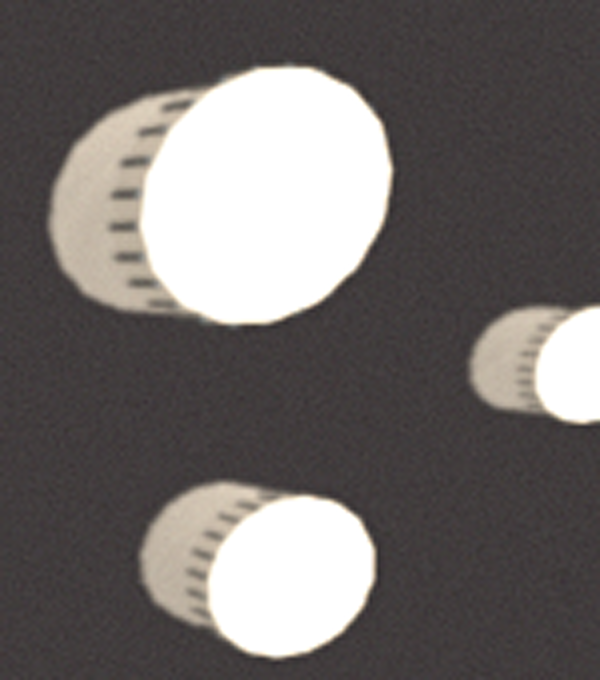

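Run:
```python
from h import *
import pickle
c=pickle.load(open('w1.pkl','rb'))
m=ray(c,318.6,292.6,.095); print('rim mid',m)
a=np.radians(-4.3); print('case from rim',m[:2]+.065*np.array([np.cos(a),np.sin(a)]))
g=ray(c,320.9,232,.1138)[:2]; n=.29; d=.02+.135*np.cos(n)-.042*np.sin(n)
print('case from grip',g+d*np.array([np.cos(a),np.sin(a)]))
print('tin',ray(c,562.6,173.6,.036))
go(.5190,-.0015,.17,85.7); go(.5190,-.0015,.095,85.7)
```

```text
rim mid [ 0.59720475 -0.00895917  0.095     ]
case from rim [ 0.66202179 -0.01383278]
case from grip [ 0.66028328 -0.01201443]
tin [0.5046705  0.26610761 0.036     ]
slide [  1.   50.  100.1] ang [-0.   0.   0.4] dist 112.0 F [-0.1  0.2 -0.5] t 1.7 w 0.0855
slide [  1.   50.  175.1] ang [-0.   0.   0.4] dist 182.0 F [-0.1  0.2 -0.5] t 1.7 w 0.0855
```

```bash
python3 -c "
from h import *
go(.5215,-.0022,.15,85.7); go(.5215,-.0022,.088,85.7)"
python3 -m handwheel '[{"slide":[0.5,26,60],"angular":[0,0,0.4]},{"slide":[0.5,52.5,110],"angular":[0,0,0.4]},{"slide":[0.5,52.5,145],"angular":[0,0,0.4]},{"slide":[0.5,52.5,170],"angular":[0,0,0.4]},{"slide":[0.5,52.5,182],"angular":[0,0,0.4]},{"slide":[0.5,52.5,182],"angular":[0,0,0.4]},{"slide":[0.5,52.5,182],"angular":[0,0,0.4]}]' 0.5
python3 - <<'E'
from h import *
im=arm.read_camera('wrist'); cv2.imwrite('pics/w2.png',im[:,:,::-1])
o=arm.get_obs();print(o['contact_force'],o['width'],o['eef_pos'])
E
```

```text
slide [  0.4  52.5 120.1] ang [-0.   0.   0.4] dist 131.0 F [-0.1  0.2 -0.5] t 1.7 w 0.0855
slide [  0.5  52.6 182.1] ang [-0.   0.   0.4] dist 190.0 F [-0.1  0.2 -0.5] t 1.7 w 0.0855
time_s: 2.4
eef_pos: [0.5222, -0.002, 0.0899]
orientation: [179.9, 0.1, 85.7]
contact_force: [-1.0, -0.6, 0.5]
width: 0.0427
[ 0.26514888 -0.52587546 -0.18250164] 0.042485636549174546 [ 0.52230158 -0.00214428  0.09012367]
```

View pics/w2.png

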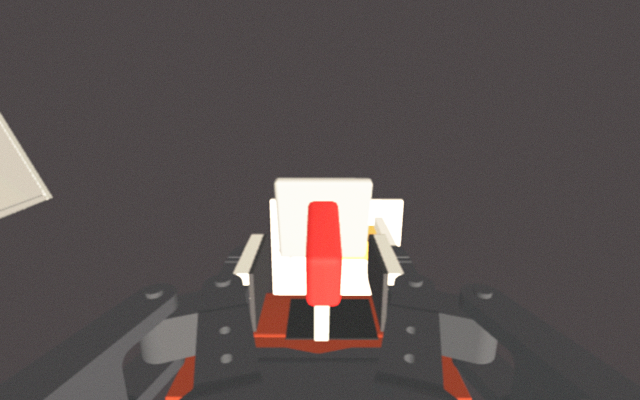

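The grip is centred at u≈324 between pads centred at about 317, so I shift +2.4 mm and then close.

```bash
python3 -m handwheel '[{"slide":[2.4,-1,2]},{"slide":[2.4,-1,2]},{"slide":[2.4,-1,2]}]' 2>&1 | tail -3
python3 -m handwheel '[{"slide":[0,0,0],"angular":[0,0,0]}]' | tail -5
```

```text
invalid input at $[0]: expected keys slide, angular
time_s: 2.55
eef_pos: [0.5229, -0.0022, 0.0917]
orientation: [179.7, 0.1, 85.7]
contact_force: [-0.6, -0.3, 0.5]
width: 0.0427
```

```bash
python3 -m handwheel '[{"slide":[2.4,-1,3],"angular":[0,0,0]},{"slide":[2.4,-1,3],"angular":[0,0,0]},{"slide":[2.4,-1,3],"angular":[0,0,0]}]' 0.5
python3 -c "
from h import *
for i in range(3):
  o=arm.get_obs(); print(o['eef_pos'],o['orientation'])"
python3 -m handwheel '[{"slide":[0,0,0],"angular":[0,0,0]},{"slide":[0,0,0],"angular":[0,0,0]},{"slide":[0,0,0],"angular":[0,0,0]},{"slide":[0,0,0],"angular":[0,0,0]},{"slide":[0,0,0],"angular":[0,0,0]},{"slide":[0,0,0],"angular":[0,0,0]}]' 1 40
python3 - <<'E'
from h import *
im=arm.read_camera('wrist'); cv2.imwrite('pics/w3.png',im[:,:,::-1])
o=arm.get_obs();print(o['contact_force'],o['width'],o['eef_pos'])
E
```

```text
time_s: 2.85
eef_pos: [0.5221, 0.0004, 0.0889]
orientation: [179.7, 0.1, 85.8]
contact_force: [-0.1, -0.2, -1.9]
width: 0.0426
[5.22136167e-01 3.57752217e-04 8.88833126e-02] [1.79667106e+02 9.59055962e-02 8.57521762e+01]
[5.22136167e-01 3.57752217e-04 8.88833126e-02] [1.79667106e+02 9.59055962e-02 8.57521762e+01]
[5.22136167e-01 3.57752217e-04 8.88833126e-02] [1.79667106e+02 9.59055962e-02 8.57521762e+01]
time_s: 3.45
eef_pos: [0.5221, 0.0003, 0.0889]
orientation: [179.7, 0.1, 85.7]
contact_force: [-0.9, -1.4, 2.0]
width: 0.0133
[-1.44643525 -2.0503719   1.39526045] 0.013178448972402048 [5.22094381e-01 2.59211597e-04 8.89194551e-02]
```

View pics/w3.png

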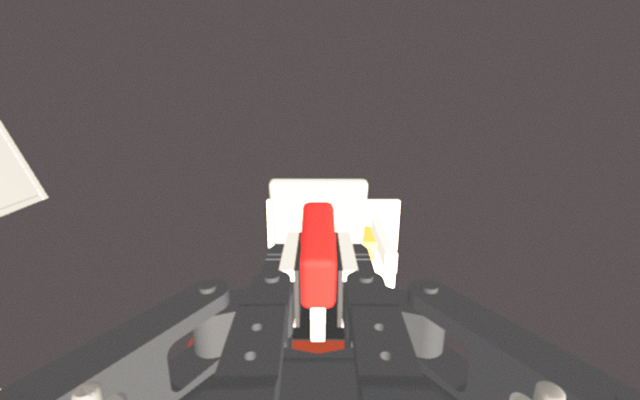

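Run:
```python
import numpy as np
f=lambda e,h=.036:np.array([-.135*np.cos(e)+h*np.sin(e),.135*np.sin(e)+h*np.cos(e)])*1000
for th in np.arange(0,.38,.03): print(round(th,2),(f(.29-th)-f(.29)).round(1))
```

```text
0.0 [0. 0.]
0.03 [-2.1 -3.6]
0.06 [-4.2 -7.3]
0.09 [ -6.1 -11. ]
0.12 [ -7.9 -14.8]
0.15 [ -9.6 -18.6]
0.18 [-11.2 -22.5]
0.21 [-12.6 -26.4]
0.24 [-14.  -30.4]
0.27 [-15.2 -34.4]
0.3 [-16.3 -38.5]
0.33 [-17.3 -42.5]
0.36 [-18.1 -46.6]
```

Next I press down along the arc to about 30 mm, short of the earliest possible stop at 34 mm.

```bash
python3 -m handwheel '[{"slide":[0,-2.1,3.6],"angular":[0,0,0]},{"slide":[0,-4.2,7.3],"angular":[0,0,0]},{"slide":[0,-6.1,11],"angular":[0,0,0]},{"slide":[0,-7.9,14.8],"angular":[0,0,0]},{"slide":[0,-9.6,18.6],"angular":[0,0,0]},{"slide":[0,-11.2,22.5],"angular":[0,0,0]},{"slide":[0,-12.6,26.4],"angular":[0,0,0]},{"slide":[0,-13.8,29.8],"angular":[0,0,0]},{"slide":[0,-13.8,29.8],"angular":[0,0,0]},{"slide":[0,-13.8,29.8],"angular":[0,0,0]}]'
python3 - <<'E'
from h import *
im=arm.read_camera('wrist'); cv2.imwrite('pics/w4.png',im[:,:,::-1])
im=arm.read_camera('scene'); cv2.imwrite('pics/s4.png',im[:,:,::-1])
o=arm.get_obs();print(o['contact_force'],o['width'],o['eef_pos'])
E
```

```text
time_s: 4.5
eef_pos: [0.5094, 0.0011, 0.0599]
orientation: [179.5, 0.1, 85.7]
contact_force: [-0.8, -2.3, 8.4]
width: 0.0132
[-0.23243708 -1.6665087   6.93523177] 0.013257953398045754 [0.50944062 0.00102847 0.05992504]
```

View pics/w4.png

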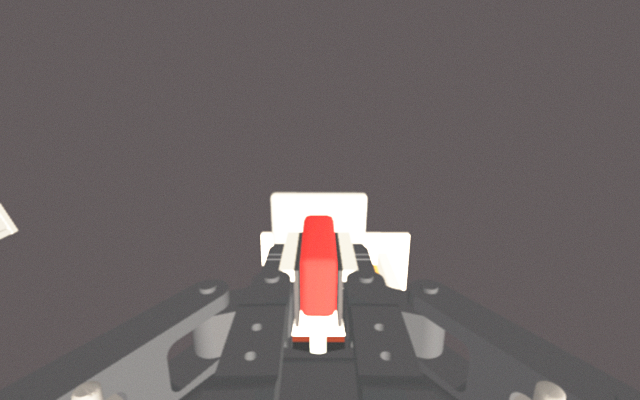

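View pics/s4.png

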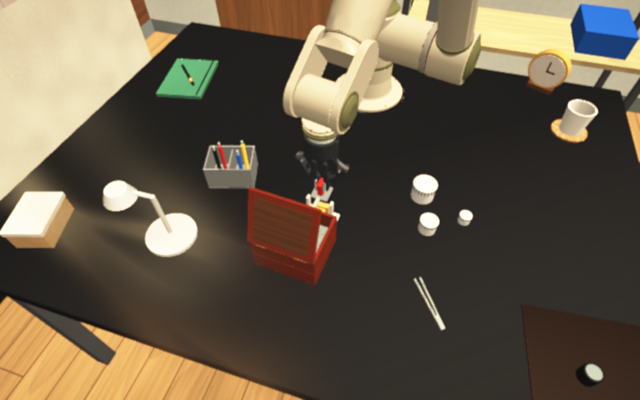

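The lid is open and the upward force is about 7 N. From here I feel for the stop in 1 mm steps.

```bash
python3 -m handwheel '[{"slide":[0,-0.5,1.5],"angular":[0,0,0]},{"slide":[0,-1,3],"angular":[0,0,0]},{"slide":[0,-1,3],"angular":[0,0,0]}]' | egrep 'eef|force'
python3 -m handwheel '[{"slide":[0,-0.3,1],"angular":[0,0,0]},{"slide":[0,-0.3,1],"angular":[0,0,0]}]' | egrep 'eef|force'
```

```text
eef_pos: [0.5088, 0.0011, 0.0576]
contact_force: [-4.2, -0.3, 9.2]
eef_pos: [0.5088, 0.0011, 0.0573]
contact_force: [-3.6, -0.3, 11.1]
```

```bash
python3 -m handwheel '[{"slide":[0,-0.3,1],"angular":[0,0,0]},{"slide":[0,-0.3,1],"angular":[0,0,0]}]' | egrep 'eef|force'
```

```text
eef_pos: [0.5087, 0.0011, 0.057]
contact_force: [-5.4, -0.6, 10.1]
```

```bash
python3 -m handwheel '[{"slide":[0,-0.3,1],"angular":[0,0,0]},{"slide":[0,-0.3,1],"angular":[0,0,0]}]' | egrep 'eef|force'
```

```text
eef_pos: [0.5087, 0.0011, 0.0568]
contact_force: [-5.5, -0.7, 11.2]
```

```bash
python3 -m handwheel '[{"slide":[0,-0.8,1],"angular":[0,0,0]},{"slide":[0,-1.6,2],"angular":[0,0,0]},{"slide":[0,-1.6,2],"angular":[0,0,0]}]' | egrep 'eef|force'
```

```text
eef_pos: [0.5084, 0.001, 0.0558]
contact_force: [-1.2, -0.2, 8.8]
```

```bash
python3 -m handwheel '[{"slide":[0,-0.3,1],"angular":[0,0,0]},{"slide":[0,-0.7,2],"angular":[0,0,0]},{"slide":[0,-0.7,2],"angular":[0,0,0]}]' | egrep 'eef|force'
```

```text
eef_pos: [0.5081, 0.0011, 0.0545]
contact_force: [-4.5, -1.1, 9.5]
```

```bash
python3 -m handwheel '[{"slide":[0,-0.5,1],"angular":[0,0,0]},{"slide":[0,-1,2],"angular":[0,0,0]},{"slide":[0,-1,2],"angular":[0,0,0]}]' | egrep 'eef|force'
```

```text
eef_pos: [0.5078, 0.0011, 0.0533]
contact_force: [-3.2, -0.1, 9.6]
```

```bash
python3 -m handwheel '[{"slide":[0,-0.5,1],"angular":[0,0,0]},{"slide":[0,-1,2],"angular":[0,0,0]},{"slide":[0,-1,2],"angular":[0,0,0]}]' | egrep 'eef|force'
```

```text
eef_pos: [0.5075, 0.0011, 0.0521]
contact_force: [-3.2, 0.4, 9.6]
```

```bash
python3 -m handwheel '[{"slide":[0,-0.5,1],"angular":[0,0,0]},{"slide":[0,-1,2],"angular":[0,0,0]},{"slide":[0,-1,2],"angular":[0,0,0]}]' | egrep 'eef|force'
```

```text
eef_pos: [0.5072, 0.0011, 0.0508]
contact_force: [-2.3, 0.1, 8.6]
```

```bash
python3 -m handwheel '[{"slide":[0,-0.4,1],"angular":[0,0,0]},{"slide":[0,-0.8,2],"angular":[0,0,0]},{"slide":[0,-0.8,2],"angular":[0,0,0]}]' | egrep 'eef|force'
```

```text
eef_pos: [0.5069, 0.0012, 0.0494]
contact_force: [-3.2, -0.3, 7.9]
```

```bash
python3 -m handwheel '[{"slide":[0,-0.4,1],"angular":[0,0,0]},{"slide":[0,-0.8,2],"angular":[0,0,0]},{"slide":[0,-0.8,2],"angular":[0,0,0]}]' | egrep 'eef|force'
```

```text
eef_pos: [0.5067, 0.0012, 0.0481]
contact_force: [-4.8, -0.9, 9.6]
```

```bash
python3 -m handwheel '[{"slide":[0,-0.4,1],"angular":[0,0,0]},{"slide":[0,-0.8,2],"angular":[0,0,0]},{"slide":[0,-0.8,2],"angular":[0,0,0]}]' | egrep 'eef|force'
```

```text
eef_pos: [0.5064, 0.0012, 0.0467]
contact_force: [-3.4, -0.6, 9.6]
```

```bash
python3 -m handwheel '[{"slide":[0,-0.4,1],"angular":[0,0,0]},{"slide":[0,-0.8,2],"angular":[0,0,0]},{"slide":[0,-0.8,2],"angular":[0,0,0]}]' | egrep 'eef|force'
```

```text
eef_pos: [0.5063, 0.0012, 0.0457]
contact_force: [-4.2, 0.6, 12.9]
```

```bash
python3 -m handwheel '[{"slide":[0,-0.4,1],"angular":[0,0,0]},{"slide":[0,-0.8,2],"angular":[0,0,0]},{"slide":[0,-0.8,2],"angular":[0,0,0]}]' | egrep 'eef|force'
```

```text
eef_pos: [0.5063, 0.0013, 0.0455]
contact_force: [-8.2, 0.5, 21.6]
```

Run:
```python
from h import *
im=arm.read_camera('wrist'); cv2.imwrite('pics/w5.png',im[:,:,::-1])
im=arm.read_camera('scene'); cv2.imwrite('pics/s5.png',im[:,:,::-1])
crop('pics/s5.png',240,160,110,130,4,'pics/s5c.png')
o=arm.get_obs();print(o['contact_force'],o['width'],o['eef_pos'])
```

```text
[-6.78902443  0.27132497 21.759392  ] 0.013216038017794347 [0.50628141 0.00124854 0.045475  ]
```

View pics/w5.png

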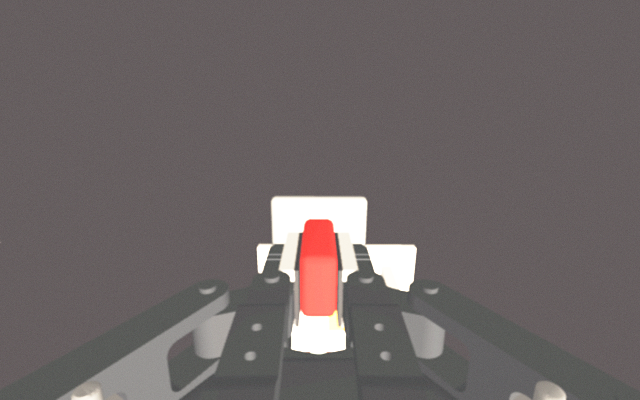

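View pics/s5c.png

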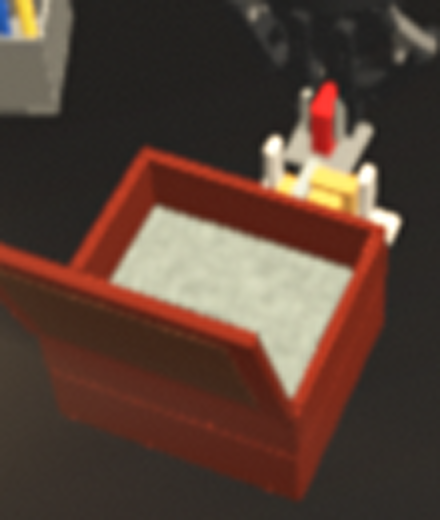

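The bar meets the stop at TCP z≈0.046. I back off about 1.5 mm, then slide sideways.

```bash
python3 -m handwheel '[{"slide":[0,0.2,-0.7],"angular":[0,0,0]},{"slide":[0,0.2,-0.7],"angular":[0,0,0]}]' | egrep 'eef|force'
```

```text
eef_pos: [0.5064, 0.0013, 0.0465]
contact_force: [-1.6, -0.5, 3.4]
```

```bash
python3 -m handwheel '[{"slide":[0,-0.3,0.2],"angular":[0,0,0]},{"slide":[0,-0.3,0.2],"angular":[0,0,0]}]' | egrep 'eef|force'
```

```text
eef_pos: [0.5064, 0.0013, 0.0462]
contact_force: [-0.6, -0.7, 5.0]
```

```bash
python3 -m handwheel '[{"slide":[0,0.2,-0.9],"angular":[0,0,0]},{"slide":[1.5,0.2,-0.9],"angular":[0,0,0]},{"slide":[3,0.2,-0.9],"angular":[0,0,0]},{"slide":[3,0.2,-0.9],"angular":[0,0,0]}]' | egrep 'eef|force'
```

```text
eef_pos: [0.5068, 0.0044, 0.0471]
contact_force: [0.8, -1.9, 1.7]
```

```bash
python3 -m handwheel '[{"slide":[1.5,0,0],"angular":[0,0,0]},{"slide":[3,0,0],"angular":[0,0,0]},{"slide":[4,0,0],"angular":[0,0,0]},{"slide":[4,0,0],"angular":[0,0,0]}]' | egrep 'eef|force'
```

```text
eef_pos: [0.5071, 0.0086, 0.047]
contact_force: [1.3, -1.1, 0.9]
```

```bash
python3 -m handwheel '[{"slide":[1.5,0,0],"angular":[0,0,0]},{"slide":[3,0,0],"angular":[0,0,0]},{"slide":[4.5,0,0],"angular":[0,0,0]},{"slide":[6,0,0],"angular":[0,0,0]},{"slide":[6.5,0,0],"angular":[0,0,0]},{"slide":[6.5,0,0],"angular":[0,0,0]}]'
python3 - <<'E'
from h import *
im=arm.read_camera('wrist'); cv2.imwrite('pics/w6.png',im[:,:,::-1])
im=arm.read_camera('scene'); cv2.imwrite('pics/s6.png',im[:,:,::-1])
crop('pics/s6.png',240,160,110,130,4,'pics/s6c.png')
o=arm.get_obs();print(o['contact_force'],o['width'],o['eef_pos'])
E
```

```text
time_s: 10.4
eef_pos: [0.5076, 0.0152, 0.047]
orientation: [177.9, 0.2, 85.8]
contact_force: [1.2, -0.1, 1.2]
width: 0.0129
[ 1.09801339 -0.46047819  2.28230864] 0.013471808604812277 [0.50756244 0.0151265  0.04695865]
```

View pics/w6.png

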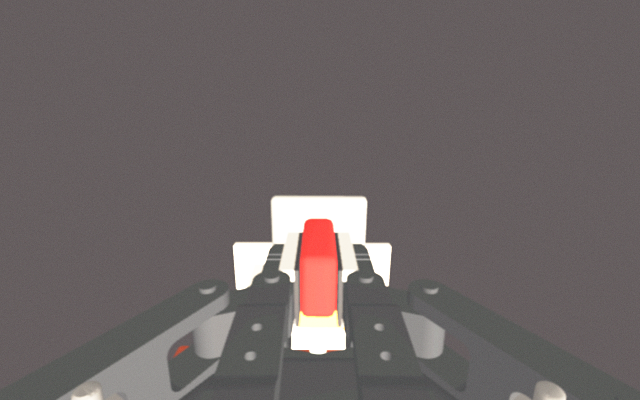

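View pics/s6c.png

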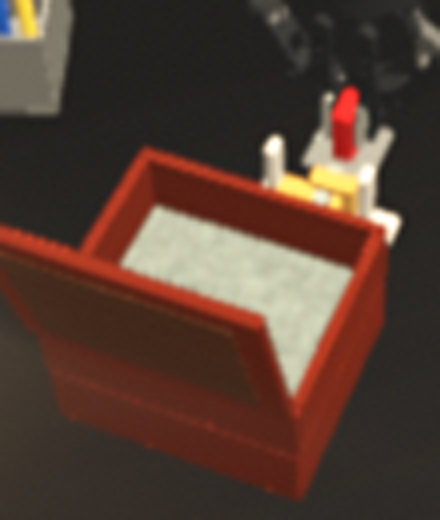

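The lever is 14 mm across, and the brass ledge is over the bar. I raise it gently until it rests on the ledge.

```bash
python3 -m handwheel '[{"slide":[1,0.2,-0.5],"angular":[0.5,0,0]},{"slide":[1,0.3,-1],"angular":[1,0,0]},{"slide":[1,0.3,-1],"angular":[1,0,0]}]' | egrep 'eef|force|orien'
```

```text
eef_pos: [0.5078, 0.0162, 0.0483]
orientation: [178.9, 0.2, 85.8]
contact_force: [-4.9, -1.0, 6.1]
```

```bash
python3 -m handwheel '[{"slide":[0,0.2,-0.5],"angular":[0,0,0]},{"slide":[0,0.2,-1],"angular":[0,0,0]},{"slide":[0,0.2,-1],"angular":[0,0,0]}]' | egrep 'eef|force|orien'
```

```text
eef_pos: [0.5078, 0.0162, 0.0491]
orientation: [179.0, 0.2, 85.8]
contact_force: [0.8, -1.1, -0.1]
```

```bash
python3 -m handwheel '[{"slide":[0,0,-0.5],"angular":[0,0,0]},{"slide":[0,0,-0.8],"angular":[0,0,0]},{"slide":[0,0,-0.8],"angular":[0,0,0]}]' | egrep 'eef|force|orien'
```

```text
eef_pos: [0.5078, 0.0162, 0.0493]
orientation: [179.0, 0.2, 85.8]
contact_force: [4.8, -1.6, -9.2]
```

It rests against the ledge: the force reversed to -9 N. Next I release it and lift away.

```bash
python3 -m handwheel '[{"slide":[0,0,0.5],"angular":[0,0,0]},{"slide":[0,0,0.5],"angular":[0,0,0]}]' | egrep 'eef|force'
python3 -m handwheel '[{"slide":[0,0,0],"angular":[0,0,0]},{"slide":[0,0,0],"angular":[0,0,0]},{"slide":[0,0,0],"angular":[0,0,0]},{"slide":[0,0,0],"angular":[0,0,0]}]' 0.45
python3 -m handwheel '[{"slide":[0,0,-20],"angular":[1,0,0]},{"slide":[0,0,-50],"angular":[1,0,0]},{"slide":[0,0,-90],"angular":[1,0,0]},{"slide":[0,0,-130],"angular":[1,0,0]},{"slide":[0,0,-160],"angular":[1,0,0]},{"slide":[0,0,-160],"angular":[1,0,0]}]'
python3 - <<'E'
from h import *
im=arm.read_camera('wrist'); cv2.imwrite('pics/w7.png',im[:,:,::-1])
im=arm.read_camera('scene'); cv2.imwrite('pics/s7.png',im[:,:,::-1])
crop('pics/s7.png',210,130,160,150,4,'pics/s7c.png')
o=arm.get_obs();print(o['contact_force'],o['width'],o['eef_pos'])
go(.5047,.2661,.2,70)
E
```

```text
eef_pos: [0.5078, 0.0162, 0.0491]
contact_force: [-0.7, -0.7, 3.3]
time_s: 12.0
eef_pos: [0.5078, 0.0162, 0.0491]
orientation: [179.0, 0.2, 85.8]
contact_force: [-0.8, 0.2, 0.4]
width: 0.0466
time_s: 12.6
eef_pos: [0.5065, 0.0169, 0.213]
orientation: [179.6, 0.3, 85.8]
contact_force: [0.0, 0.2, -0.7]
width: 0.0468
[-0.31518028  0.2475079  -0.73835359] 0.047035648495622626 [0.5049358  0.017122   0.20889557]
slide [248.3 -18.6   7.9] ang [ 0.1  0.2 15.8] dist 249.0 F [-0.3  0.2 -0.7] t 12.7 w 0.047
```

View pics/w7.png

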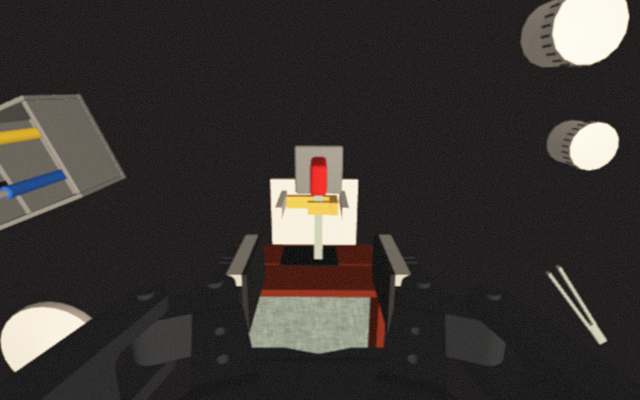

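View pics/s7c.png

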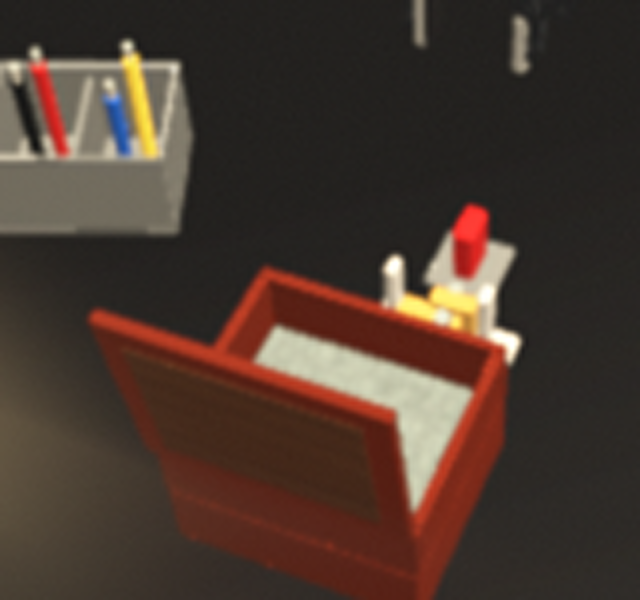

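The lever is hooked by itself with the lid standing open, and the brass ledge covers the bar. Next is the middle tin, still at (583,145) in the wrist view and unmoved.

```bash
python3 -c "
from h import *
c=arm.calibration('wrist'); print(ray(c,590,145,.036))
go(.505,.2665,.13,85.7)"
```

```text
[0.50014359 0.26029034 0.036     ]
slide [249.  -18.3  77.9] ang [0.  0.2 0.1] dist 262.0 F [-0.3  0.2 -0.7] t 12.7 w 0.047
```

```bash
python3 -m handwheel '[{"slide":[60,-4,0],"angular":[0,0,0]},{"slide":[110,-8,10],"angular":[0,0,0]},{"slide":[160,-12,40],"angular":[0,0,0]},{"slide":[205,-15,65],"angular":[0,0,0]},{"slide":[235,-18,75],"angular":[0,0,0]},{"slide":[249,-18,78],"angular":[0,0,0]},{"slide":[249,-18,78],"angular":[0,0,0]},{"slide":[249,-18,78],"angular":[0,0,0]}]' 0
python3 - <<'E'
from h import *
c=arm.calibration('wrist')
im=arm.read_camera('wrist'); cv2.imwrite('pics/w8.png',im[:,:,::-1])
print(proj(c,[[.505,.2665,.036],[.505,.2665+.022,.036],[.505,.2665-.022,.036],[.505-.022,.2665,.036]]))
E
```

```text
time_s: 13.5
eef_pos: [0.5053, 0.2657, 0.1295]
orientation: [-180.0, 0.3, 85.8]
contact_force: [0.1, -0.4, 0.2]
width: 0.0856
[[321.59142897 193.36290947]
 [352.95352724 191.14550732]
 [290.37520171 195.56999806]
 [319.26430116 162.55726448]]
```

View pics/w8.png

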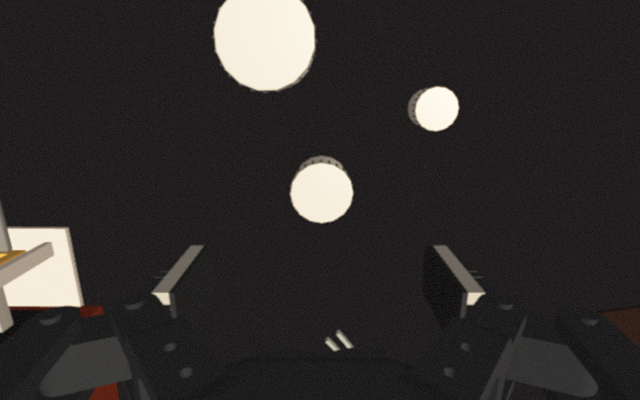

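The tin's cap sits at (322,193), exactly as predicted, so I descend and grip.

```bash
python3 -m handwheel '[{"slide":[0.8,0,40],"angular":[0,0,0]},{"slide":[0.8,0,80],"angular":[0,0,0]},{"slide":[0.8,0,105],"angular":[0,0,0]},{"slide":[0.8,0,118],"angular":[0,0,0]},{"slide":[0.8,0,122.5],"angular":[0,0,0]},{"slide":[0.8,0,122.5],"angular":[0,0,0]},{"slide":[0.8,0,122.5],"angular":[0,0,0]}]' 0
python3 -m handwheel '[{"slide":[0,0,0],"angular":[0,0,0]},{"slide":[0,0,0],"angular":[0,0,0]},{"slide":[0,0,0],"angular":[0,0,0]},{"slide":[0,0,0],"angular":[0,0,0]},{"slide":[0,0,0],"angular":[0,0,0]},{"slide":[0,0,0],"angular":[0,0,0]},{"slide":[0,0,0],"angular":[0,0,0]}]' 1 30
python3 - <<'E'
from h import *
im=arm.read_camera('wrist'); cv2.imwrite('pics/w9.png',im[:,:,::-1])
E
```

```text
time_s: 14.25
eef_pos: [0.5066, 0.2656, 0.0089]
orientation: [179.8, 0.2, 85.7]
contact_force: [-1.5, 0.7, 0.6]
width: 0.0856
time_s: 14.95
eef_pos: [0.5069, 0.2657, 0.0097]
orientation: [179.8, 0.2, 85.7]
contact_force: [-1.7, -0.9, 6.0]
width: 0.0425
```

View pics/w9.png

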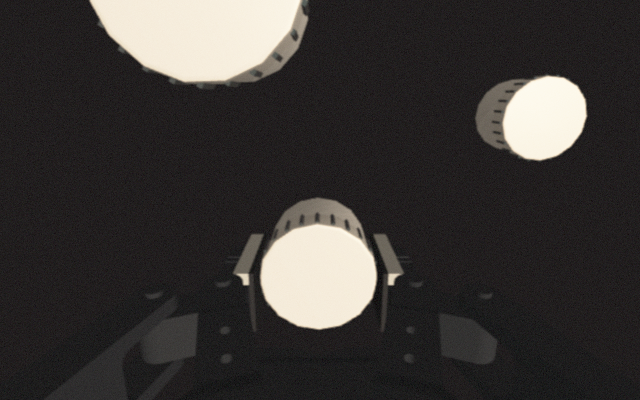

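```bash
python3 -m handwheel '[{"slide":[0,0,-20],"angular":[0,0,0]},{"slide":[0,0,-60],"angular":[0,0,0]},{"slide":[0,0,-105],"angular":[0,0,0]},{"slide":[0,0,-145],"angular":[0,0,0]},{"slide":[0,0,-165],"angular":[0,0,0]},{"slide":[0,0,-170],"angular":[0,0,0]},{"slide":[0,0,-170],"angular":[0,0,0]}]'
python3 - <<'E'
from h import *
im=arm.read_camera('wrist'); cv2.imwrite('pics/w10.png',im[:,:,::-1])
go(.6455,-.012,.18,85.7)
E
```

```text
time_s: 15.7
eef_pos: [0.5062, 0.2663, 0.1794]
orientation: [179.8, 0.2, 85.7]
contact_force: [-0.5, 0.3, -2.5]
width: 0.0427
slide [-267.   160.1   -0.3] ang [0.1 0.2 0. ] dist 311.0 F [-0.1 -1.3 -2.3] t 15.75 w 0.0425
```

View pics/w10.png

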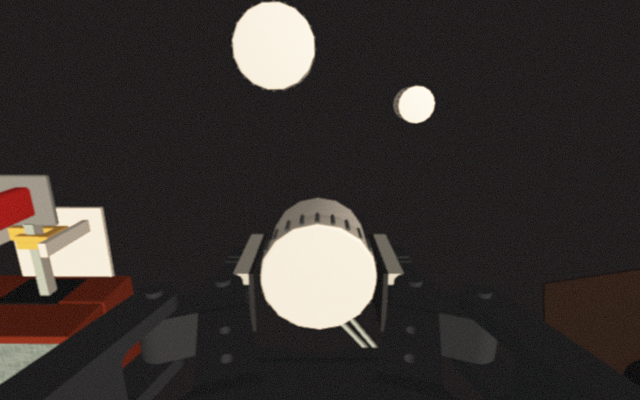

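The tin is held upright. I carry it over the case.

```bash
python3 -m handwheel '[{"slide":[-25,15,0],"angular":[0,0,0]},{"slide":[-60,36,0],"angular":[0,0,0]},{"slide":[-100,60,0],"angular":[0,0,0]},{"slide":[-140,84,0],"angular":[0,0,0]},{"slide":[-180,108,0],"angular":[0,0,0]},{"slide":[-215,129,0],"angular":[0,0,0]},{"slide":[-245,147,0],"angular":[0,0,0]},{"slide":[-260,156,0],"angular":[0,0,0]},{"slide":[-267,160,0],"angular":[0,0.2,0]},{"slide":[-267,160,0],"angular":[0,0.2,0]},{"slide":[-267,160,0],"angular":[0,0.2,0]}]'
python3 - <<'E'
from h import *
for n in ['wrist','scene']:
    im=arm.read_camera(n); cv2.imwrite(f'pics/{n}11.png',im[:,:,::-1])
crop('pics/scene11.png',210,90,160,190,4,'pics/s11c.png')
go(.6455,-.012,.062,85.7)
E
```

```text
time_s: 16.85
eef_pos: [0.6449, -0.0107, 0.1794]
orientation: [179.9, -0.0, 85.8]
contact_force: [0.5, -0.5, -0.9]
width: 0.0425
slide [ -1.3   0.4 117.8] ang [0.1 0.  0.1] dist 118.0 F [-0.4  0.  -0.9] t 16.95 w 0.0428
```

View pics/wrist11.png

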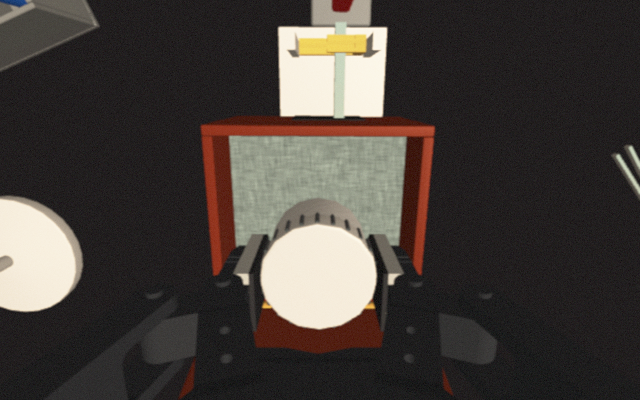

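View pics/scene11.png

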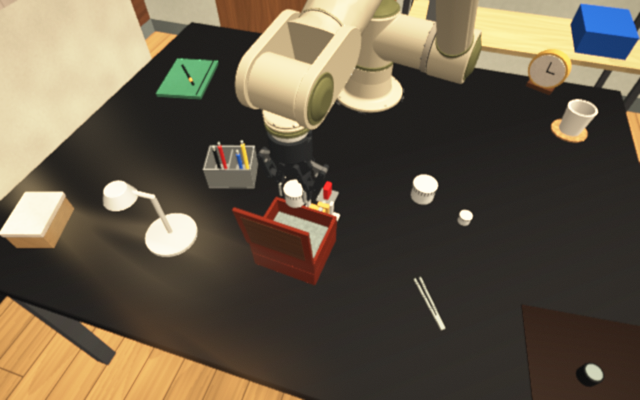

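Centred over the open case (rim from u=203 to 433). I descend, slowing near the floor.

```bash
python3 -m handwheel '[{"slide":[-1,0,20],"angular":[0,0,0]},{"slide":[-1,0,42],"angular":[0,0,0]},{"slide":[-1,0,64],"angular":[0,0,0]},{"slide":[-1,0,84],"angular":[0,0,0]},{"slide":[-1,0,98],"angular":[0,0,0]},{"slide":[-1,0,107],"angular":[0,0,0]},{"slide":[-1,0,113],"angular":[0,0,0]},{"slide":[-1,0,114],"angular":[0,0,0]},{"slide":[-1,0,114],"angular":[0,0,0]}]'
```

```text
time_s: 17.85
eef_pos: [0.6454, -0.0117, 0.0664]
orientation: [179.9, 0.0, 85.8]
contact_force: [0.2, -0.4, -1.2]
width: 0.0428
```

```bash
python3 -m handwheel '[{"slide":[0,0,1.5],"angular":[0,0,0]},{"slide":[0,0,3],"angular":[0,0,0]},{"slide":[0,0,4],"angular":[0,0,0]},{"slide":[0,0,4],"angular":[0,0,0]}]' | egrep 'eef|force'
```

```text
eef_pos: [0.6454, -0.0117, 0.0623]
contact_force: [0.7, -0.0, -0.9]
```

```bash
python3 -m handwheel '[{"slide":[0,0,1],"angular":[0,0,0]},{"slide":[0,0,1.5],"angular":[0,0,0]},{"slide":[0,0,1.5],"angular":[0,0,0]}]' | egrep 'eef|force'
```

```text
eef_pos: [0.6454, -0.0117, 0.0607]
contact_force: [0.9, -0.1, -2.0]
```

```bash
python3 -m handwheel '[{"slide":[0,0,0.7],"angular":[0,0,0]},{"slide":[0,0,0.7],"angular":[0,0,0]}]' | egrep 'eef|force'
```

```text
eef_pos: [0.6453, -0.0116, 0.0599]
contact_force: [0.6, 0.4, -0.8]
```

```bash
python3 -m handwheel '[{"slide":[0,0,0.7],"angular":[0,0,0]},{"slide":[0,0,0.7],"angular":[0,0,0]}]' | egrep 'eef|force'
```

```text
eef_pos: [0.6454, -0.0117, 0.0598]
contact_force: [-2.9, 0.6, 5.2]
```

Contact with the floor (5 N). I release to about 62 mm of opening, which clears the walls.

```bash
python3 -m handwheel '[{"slide":[0,0,0],"angular":[0,0,0]},{"slide":[0,0,0],"angular":[0,0,0]},{"slide":[0,0,0],"angular":[0,0,0]},{"slide":[0,0,0],"angular":[0,0,0]}]' 0.25
python3 -m handwheel '[{"slide":[0,0,-15],"angular":[0,0,0]},{"slide":[0,0,-40],"angular":[0,0,0]},{"slide":[0,0,-80],"angular":[0,0,0]},{"slide":[0,0,-120],"angular":[0,0,0]},{"slide":[0,0,-145],"angular":[0,0,0]},{"slide":[0,0,-150],"angular":[0,0,0]},{"slide":[0,0,-150],"angular":[0,0,0]}]'
python3 - <<'E'
from h import *
for n in ['wrist','scene']:
    im=arm.read_camera(n); cv2.imwrite(f'pics/{n}12.png',im[:,:,::-1])
crop('pics/scene12.png',210,130,160,150,4,'pics/s12c.png')
E
```

```text
time_s: 19.35
eef_pos: [0.6454, -0.0116, 0.0597]
orientation: [179.9, 0.0, 85.8]
contact_force: [0.1, -0.4, -0.8]
width: 0.0641
time_s: 20.05
eef_pos: [0.6451, -0.0116, 0.2105]
orientation: [179.8, 0.0, 85.8]
contact_force: [-0.1, 0.5, -0.3]
width: 0.0641
```

View pics/wrist12.png

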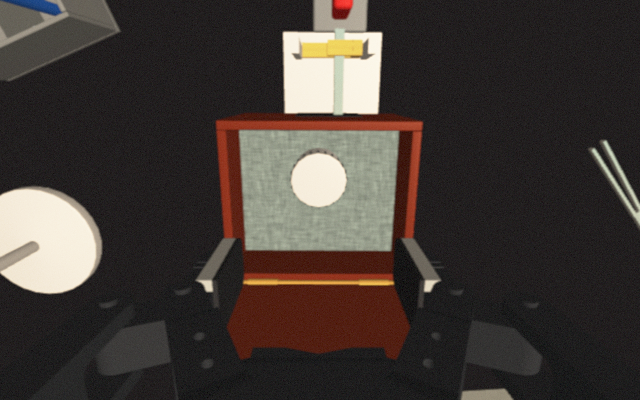

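View pics/s12c.png

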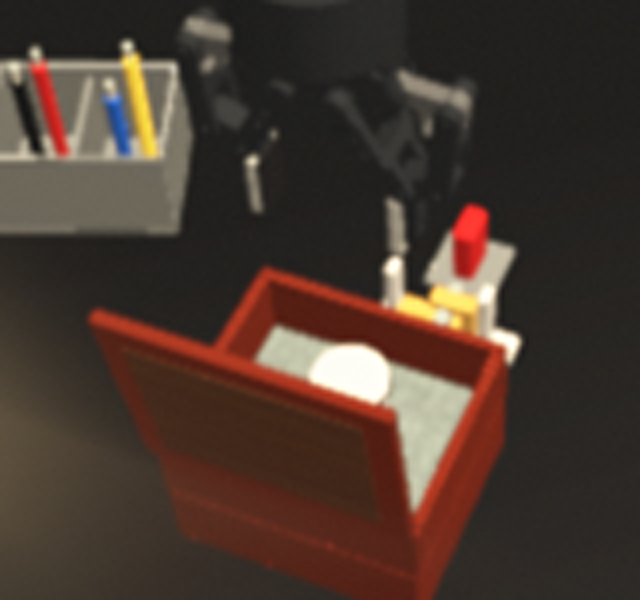

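The tin stands upright on the case floor at (319,180). Next I return to the lever grip at the pose where I released it.

```bash
python3 -c "
from h import *
go(.5078,.0162,.18,85.8)"
```

```text
slide [  17.6 -138.4   28.3] ang [0. 0. 0.] dist 142.0 F [-0.1 -0.4 -0.6] t 20.15 w 0.0643
```

```bash
python3 -m handwheel '[{"slide":[4,-35,0],"angular":[0,0,0]},{"slide":[9,-75,0],"angular":[0,0,0]},{"slide":[14,-112,10],"angular":[0,0,0]},{"slide":[17.6,-133,25],"angular":[0,0,0]},{"slide":[17.6,-138.4,28],"angular":[0,0,0]},{"slide":[17.6,-138.4,28],"angular":[0,0,0]},{"slide":[17.6,-138.4,28],"angular":[0,0,0]}]' 0.45
python3 - <<'E'
from h import *
im=arm.read_camera('wrist'); cv2.imwrite('pics/w13.png',im[:,:,::-1])
go(.5078,.0162,.0495,85.8)
E
```

```text
time_s: 20.85
eef_pos: [0.5088, 0.0158, 0.1804]
orientation: [180.0, 0.0, 85.8]
contact_force: [-0.2, -0.1, 0.6]
width: 0.0468
slide [  0.4  -1.2 130.9] ang [ 0.  0. -0.] dist 131.0 F [ 0.1  0.6 -0.2] t 20.9 w 0.047
```

View pics/w13.png

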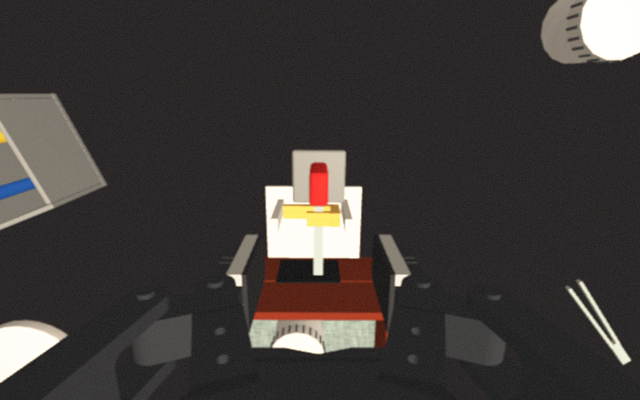

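```bash
python3 -m handwheel '[{"slide":[0.4,-1,40],"angular":[0,0,0]},{"slide":[0.4,-1,80],"angular":[0,0,0]},{"slide":[0.4,-1,110],"angular":[0,0,0]},{"slide":[0.4,-1,125],"angular":[0,0,0]},{"slide":[0.4,-1,131],"angular":[0,0,0]},{"slide":[0.4,-1,131],"angular":[0,0,0]},{"slide":[0.4,-1,131],"angular":[0,0,0]}]' | egrep 'eef|force'
python3 -m handwheel '[{"slide":[0,0,0],"angular":[0,0,0]},{"slide":[0,0,0],"angular":[0,0,0]},{"slide":[0,0,0],"angular":[0,0,0]},{"slide":[0,0,0],"angular":[0,0,0]},{"slide":[0,0,0],"angular":[0,0,0]},{"slide":[0,0,0],"angular":[0,0,0]}]' 1 40
```

```text
eef_pos: [0.5089, 0.0161, 0.0503]
contact_force: [-0.8, -0.5, 0.7]
time_s: 22.2
eef_pos: [0.5093, 0.0159, 0.051]
orientation: [179.8, 0.0, 85.8]
contact_force: [-1.7, -0.5, 6.1]
width: 0.0131
```

```bash
python3 -m handwheel '[{"slide":[0,-0.3,1.2],"angular":[0,0,0]},{"slide":[0,-0.6,2.2],"angular":[0,0,0]},{"slide":[0,-0.6,2.4],"angular":[0,0,0]},{"slide":[0,-0.6,2.4],"angular":[0,0,0]}]' | egrep 'eef|force'
```

```text
eef_pos: [0.509, 0.0159, 0.0495]
contact_force: [-3.2, 1.1, 8.6]
```

```bash
python3 -m handwheel '[{"slide":[-1.5,0,0.6],"angular":[0,0,0]},{"slide":[-3,0,0.6],"angular":[0,0,0]},{"slide":[-5,0,0.6],"angular":[0,0,0]},{"slide":[-5,0,0.6],"angular":[0,0,0]}]' | egrep 'eef|force'
```

```text
eef_pos: [0.5086, 0.011, 0.0496]
contact_force: [-4.2, 2.1, 8.5]
```

```bash
python3 -m handwheel '[{"slide":[-1.5,0,0.8],"angular":[0,0,0]},{"slide":[-3.5,0,0.8],"angular":[0,0,0]},{"slide":[-5.5,0,0.8],"angular":[0,0,0]},{"slide":[-7.5,0,0.8],"angular":[0,0,0]},{"slide":[-9.5,0,0.8],"angular":[0,0,0]},{"slide":[-9.9,0,0.8],"angular":[0,0,0]},{"slide":[-9.9,0,0.8],"angular":[0,0,0]}]' | egrep 'eef|force'
python3 - <<'E'
from h import *
im=arm.read_camera('wrist'); cv2.imwrite('pics/w14.png',im[:,:,::-1])
im=arm.read_camera('scene'); cv2.imwrite('pics/s14.png',im[:,:,::-1])
crop('pics/s14.png',210,130,160,150,4,'pics/s14c.png')
E
```

```text
eef_pos: [0.5079, 0.0012, 0.0495]
contact_force: [-4.2, 1.2, 8.9]
```

View pics/w14.png

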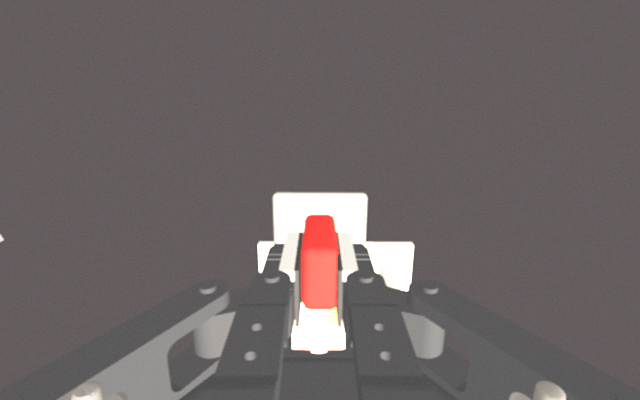

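View pics/s14c.png

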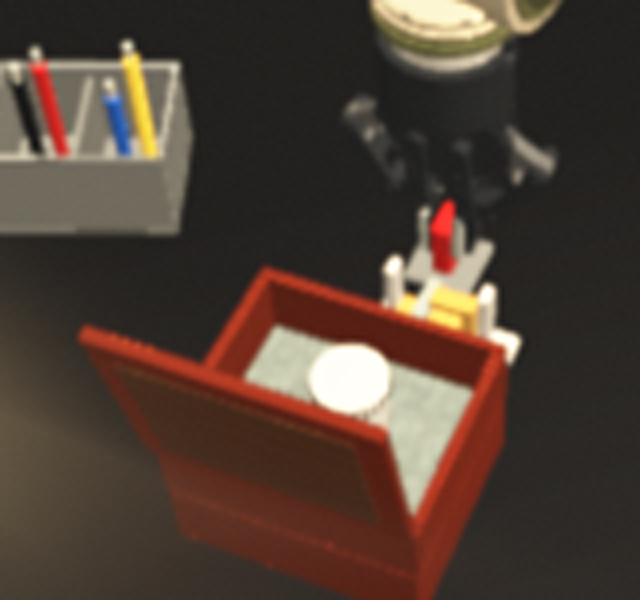

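Unhooked: the bar is in the channel and the catch is clear. I ease it up along the arc at about 20–40 mm/s.

```bash
python3 -m handwheel '[{"slide":[0,0.3,-1],"angular":[0,0,0]},{"slide":[0,0.7,-2.7],"angular":[0,0,0]},{"slide":[0,1.2,-4.7],"angular":[0,0,0]},{"slide":[0,1.8,-6.8],"angular":[0,0,0]},{"slide":[0,2.4,-8.8],"angular":[0,0,0]},{"slide":[0,3,-10.8],"angular":[0,0,0]},{"slide":[0,3.7,-12.8],"angular":[0,0,0]},{"slide":[0,4.4,-14.8],"angular":[0,0,0]},{"slide":[0,5.1,-16.8],"angular":[0,0,0]},{"slide":[0,5.8,-18.7],"angular":[0,0,0]},{"slide":[0,6.6,-20.6],"angular":[0,0,0]},{"slide":[0,7.4,-22.6],"angular":[0,0,0]},{"slide":[0,8.2,-24.5],"angular":[0,0,0]},{"slide":[0,9.1,-26.4],"angular":[0,0,0]},{"slide":[0,10,-28.3],"angular":[0,0,0]},{"slide":[0,10.9,-30.2],"angular":[0,0,0]},{"slide":[0,10.9,-30.2],"angular":[0,0,0]}]'
```

```text
time_s: 25.5
eef_pos: [0.519, 0.0004, 0.0801]
orientation: [179.6, 0.0, 85.8]
contact_force: [5.3, 1.1, -0.2]
width: 0.0131
```

Run:
```python
from h import *
im=arm.read_camera('wrist'); cv2.imwrite('pics/w15.png',im[:,:,::-1])
im=arm.read_camera('scene'); cv2.imwrite('pics/s15.png',im[:,:,::-1])
crop('pics/s15.png',210,130,160,150,4,'pics/s15c.png')
print(arm.get_obs()['contact_force'])
```

```text
[5.19133885 0.40097845 0.61541836]
```

View pics/w15.png

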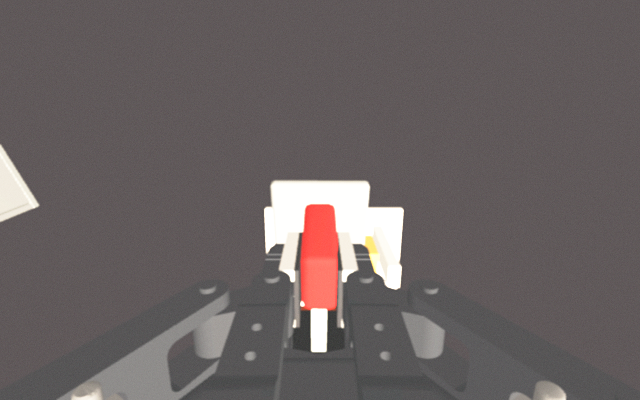

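View pics/s15c.png

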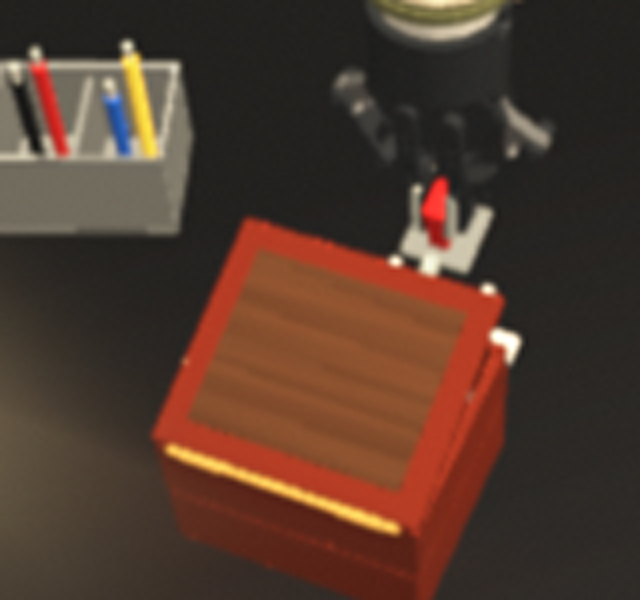

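The lid is nearly closed, with about 10 mm left at the grip. I continue gently.

```bash
python3 -m handwheel '[{"slide":[0,0.4,-1.3],"angular":[0,0,0]},{"slide":[0,1,-2.6],"angular":[0,0,0]},{"slide":[0,1.7,-4],"angular":[0,0,0]},{"slide":[0,2.4,-5.3],"angular":[0,0,0]},{"slide":[0,3.1,-6.6],"angular":[0,0,0]},{"slide":[0,3.9,-8],"angular":[0,0,0]},{"slide":[0,3.9,-8],"angular":[0,0,0]}]'
```

```text
time_s: 26.3
eef_pos: [0.5231, 0.0001, 0.088]
orientation: [179.6, 0.0, 85.8]
contact_force: [5.8, 0.1, -2.2]
width: 0.013
```

```bash
python3 -m handwheel '[{"slide":[0,0.3,-0.7],"angular":[0,0,0]},{"slide":[0,0.6,-1.4],"angular":[0,0,0]},{"slide":[0,0.6,-1.4],"angular":[0,0,0]}]' | egrep 'eef|force'
```

```text
eef_pos: [0.5235, 0.0001, 0.0888]
contact_force: [5.3, 0.1, -5.6]
```

```bash
python3 -m handwheel '[{"slide":[0,0.3,-0.7],"angular":[0,0,0]},{"slide":[0,0.6,-1.4],"angular":[0,0,0]},{"slide":[0,0.6,-1.4],"angular":[0,0,0]}]' | egrep 'eef|force'
```

```text
eef_pos: [0.5238, 0.0001, 0.0894]
contact_force: [6.6, -0.3, -8.8]
```

Run:
```python
from h import *
im=arm.read_camera('scene'); cv2.imwrite('pics/s16.png',im[:,:,::-1])
crop('pics/s16.png',210,130,160,150,4,'pics/s16c.png')
print(arm.get_obs()['contact_force'])
```

```text
[ 5.70518162  0.25975704 -7.72351329]
```

View pics/s16c.png

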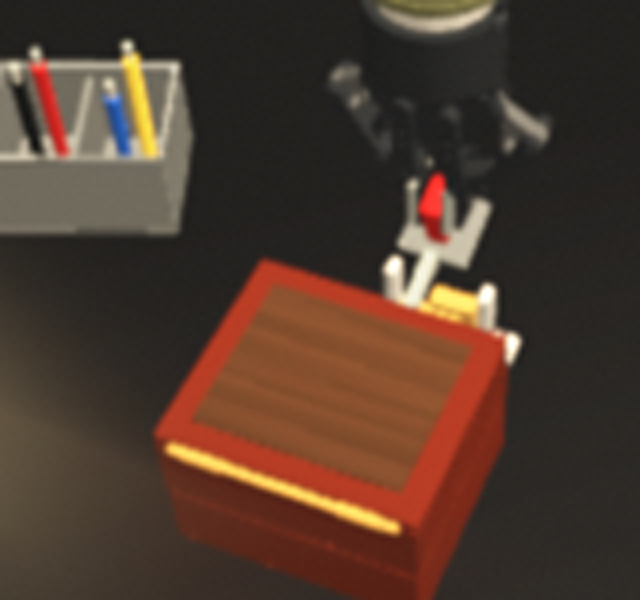

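The lid looks shut, and the reversed pull of -8 N shows the lever is at its upper stop. I release and retreat upward.

```bash
python3 -m handwheel '[{"slide":[0,-0.3,0.3],"angular":[0,0,0]},{"slide":[0,-0.3,0.3],"angular":[0,0,0]},{"slide":[0,-0.3,0.3],"angular":[0,0,0]},{"slide":[0,-0.3,0.3],"angular":[0,0,0]},{"slide":[0,-0.3,0.3],"angular":[0,0,0]}]' 0.45 | egrep 'eef|force|width'
python3 -m handwheel '[{"slide":[0,0,-15],"angular":[0,0,0]},{"slide":[0,0,-45],"angular":[0,0,0]},{"slide":[0,-10,-85],"angular":[0,0,0]},{"slide":[0,-20,-120],"angular":[0,0,0]},{"slide":[0,-20,-140],"angular":[0,0,0]},{"slide":[0,-20,-140],"angular":[0,0,0]},{"slide":[0,-20,-140],"angular":[0,0,0]}]'
python3 - <<'E'
from h import *
for n in ['wrist','scene']:
    im=arm.read_camera(n); cv2.imwrite(f'pics/{n}17.png',im[:,:,::-1])
crop('pics/scene17.png',210,130,160,150,4,'pics/s17c.png')
E
```

```text
eef_pos: [0.5234, 0.0001, 0.0891]
contact_force: [0.5, 0.0, -0.5]
width: 0.047
time_s: 28.15
eef_pos: [0.5025, 0.0017, 0.2285]
orientation: [179.7, 0.0, 85.8]
contact_force: [-0.1, 0.8, -0.0]
width: 0.0471
```

View pics/wrist17.png

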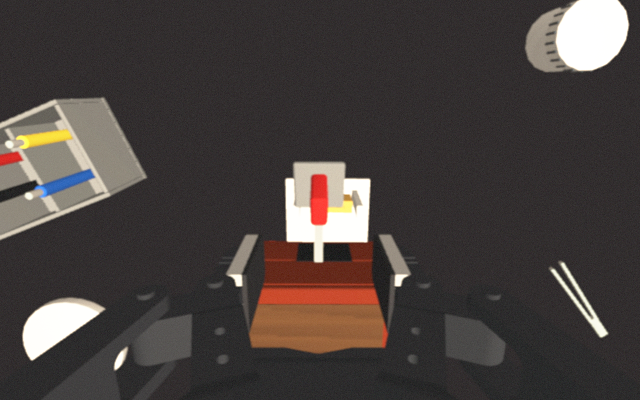

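View pics/scene17.png

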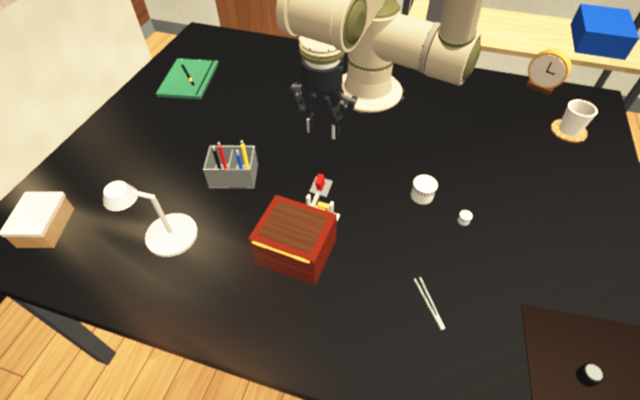

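View pics/s17c.png

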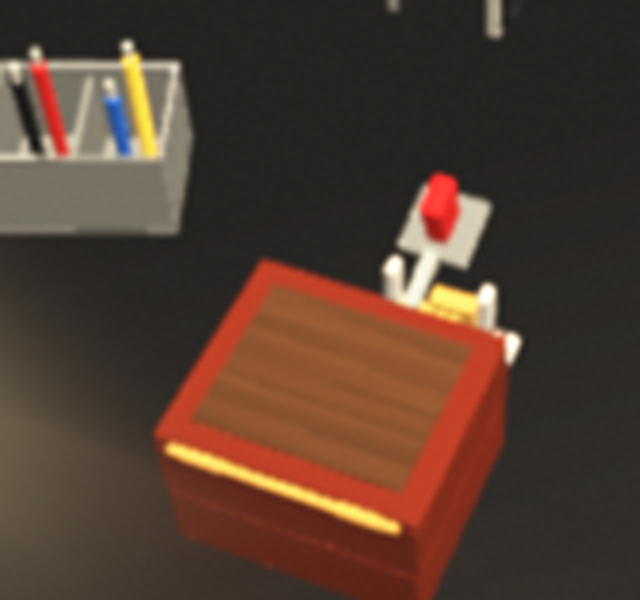

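The lid is shut, the lever is up and the other things are in place. I compare against the first scene picture, then hand in.

Run:
```python
from h import *
a=cv2.imread('pics/scene0.png').astype(int);b=cv2.imread('pics/scene17.png').astype(int)
d=np.abs(a-b).max(2)
for n,(u0,v0,u1,v1) in dict(lid=(245,195,340,285),lever=(300,170,345,220),caddy=(200,138,262,192),lamp=(98,175,205,260),tweez=(405,270,450,335)).items(): print(n,(d[v0:v1,u0:u1]>50).sum(),d[v0:v1,u0:u1].mean().round(1))
p,q=a[170:220,300:345].astype(np.uint8),b[170:220,300:345].astype(np.uint8)
cv2.imwrite('pics/cmp.png',cv2.resize(np.hstack([p,q]),None,fx=8,fy=8,interpolation=cv2.INTER_CUBIC))
```

```text
lid 0 1.2
lever 1 3.0
caddy 0 1.0
lamp 0 0.9
tweez 0 1.1
```

View pics/cmp.png

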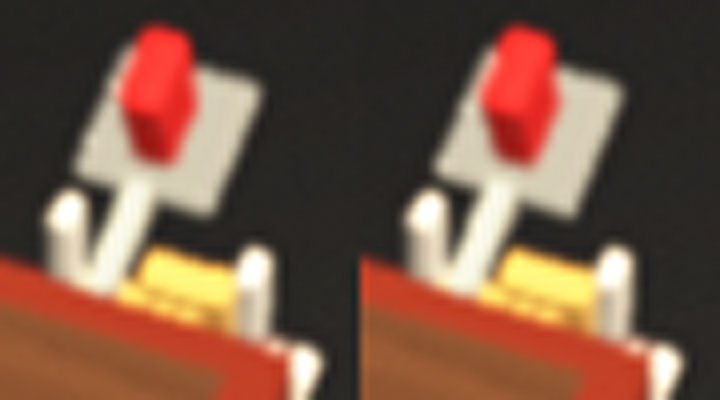

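The lever and lid look the same in both pictures, before on the left and after on the right.

```bash
python3 -c "
from cell import arm
print(arm.hand_in())"
```

```text
the job is handed in; nothing more can be done
None
```

The job is done and handed in at about 28 s of the 72 s allowed; the hand-in reports no verdict.

- **Hooking the lever:** I pinched the red grip, pressed it down until I felt the stop, and backed off. I then slid it about 15 mm under the catch, where it held by itself with the lid open. The highest force I read at the tool was about 22 N while feeling for the stop. I estimate that as about 20 N on the hook piece; it was not measured directly.
- **Placing the tin:** I set the middle-sized tin upright near the middle of the case floor and released it there. The pictures after release showed it standing.
- **Closing:** I regripped the lever, unhooked it, and eased it up at about 20 mm/s until the force reversed at the top.

**Last checks:** In the scene picture, the lid, lever, caddy, lamp and tweezers match the first picture almost pixel for pixel. The gripper is clear of everything. The tin cannot be seen with the lid shut, so its final pose rests on the last view before closing. None of the checks disagreed.

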